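# Load a pivot shaft into the checking fixture and lock it with the torque knob

### The arm

A 6-joint arm with a two-finger parallel gripper is mounted at the origin on a cart in front of the work surface, level with it; the furniture and walls round the work are solid. World frame = base frame: x ahead of the robot, y to its left, z up, the work surface at z = 0. Lengths are in m, angles in rad, forces in N, time in s.
With the tool pointing down it reaches from about 0.35 to 0.975 m from the base axis. Payload 4.9 kg.
Tool frame: the origin (TCP) lies at the very end of the fingers, on their centre line; the grasp point (between the pads) lies 19 mm behind it (manip.hold_point_z is the distance from the TCP to the grasp point, in m); z points along the fingers, x is the direction in which the jaws open and shut, and the axes are right-handed (so a half turn about z gives the same grasp; the last joint's range is limited). The gripper opens to 85 mm and grips with 20 to 120 N. Pads are 22 mm wide; open, the fingers measure 114 mm over their backs; the gripper's body (76 mm by 85 mm) begins 54 mm behind the grasp point. The pads swing forward as they close: fully open they stand 13 mm farther back than shut.
Start: joints at [1.205, 0.053, 1.613, -0, 1.476, -0.119], TCP at [0.153, 0.606, 0.231] pointing down, gripper open.
Joint ranges: [-3.01, 3.01], [-1.01, 2.22], [0.06, 2.58], [-1.02, 4.17], [0.09, 2.62], [-3.14, 3.14]. Speed limits (rad/s): [2.57, 2.57, 3.14, 3.14, 3.14, 3.14].

### API

Orientations are given as a unit quaternion [w, x, y, z].
In Python, from plant import manip gives the robot as it stands.
- The arm moves only by the shell command python3 -m handwheel 'ROWS' [OPENING]. ROWS is JSON, a list of rows, each an object of numbers: "dx", "dy", "dz": the shift along the tool's x, y, z in m; "ax", "ay", "az": the turn, a rotation vector about the tool's x, y, z in rad. In form: [{"dx": .., "dy": .., "dz": .., "ax": .., "ay": .., "az": ..}, ...]. A call has 1 to 5 rows; each row is the pose to reach, as a shift and turn from the pose commanded when the call began, along the tool's axes at that moment; what a row does not reach only later rows make up. A row lasts 1/8 s, in which the tool goes at most 62.5 mm and 10.7 degrees, less where a joint would pass 70% of its speed; a pose out of reach is approached as far as the arm can. A call with a gripper value outside its range is refused whole. OPENING is the closure in counts, from 0 (fully open) to 255 (shut), set as the call begins (- or left out, the last holds). The fingers move at their own pace and stop on an object; the grip force is fixed at half the most. Time passes only in rows, so rows that repeat a pose let the fingers close. It gives the time, the measured TCP pose, the force and the opening at its end, in the units of the state.
- manip.state(): the state, without advancing time (a new reading comes with each control period).
- manip.grab_frame(name): name is "scene" or "side" or "wrist"; returns a dict with "image" (400x640x3 uint8, blue, green, red), "z_map" (400x640 float32, m along the optical axis (not along the pixel's ray), 0 where there is no reading), "K" (3x3 intrinsics, pixels), "k1" (the pictures are not rectified: a ray, as slopes to the right and down, at radius r is drawn at 1 + k1 r^2 times it, then the intrinsics apply), "xyz" and "rotation" of the camera in the world. Camera axes: x right, y up, looking along -z (the intrinsics and any distortion apply to the point x, -y, -z); pixel columns grow to the right and rows downward; lengths in m; the calibration is good to about 2 mm. A picture is of the moment at which its call begins.
- manip.job_done(): hands the job in, once; it reports no verdict.
The state is a dict: "time": time; "joint_pos": joint angles; "joint_vel": joint speeds; "joint_efforts": joint torques, N m; "tool_pos": TCP position; "tool_rot": TCP orientation; "contact_force": force on the tool from outside, world axes, zero at the start; "ft_torque": the same for the moment, N m; "gripper_width": opening from 0.0 (shut) to 1.0 (fully open).
Only numpy, scipy, OpenCV 4.12 (cv2) and the standard library are available. Lean on these libraries where they do the work, as an engineer would, in place of code of your own. Each camera call takes 0.05 s, during which the arm holds its last target.

### The job

Pick up the loose steel pivot shaft and lower it level into both open slots of the checking fixture at once, keeping hold of it until both ends rest on the slot bottoms. Then let go and turn the fixture's black torque knob clockwise (seen from above) until it clicks past its detent, so that the blue hold-down arm swings over the end of the shaft. Leave the shaft seated evenly, and do not disturb the tools lying around.

Things in the scene. Friction and masses are not known exactly. Their poses are not given: they have to be found in the camera images.
- shaft_mid (a point): Centre of the loose steel pivot shaft (350 g): square body 30 x 30 mm, 76 mm long, with a round journal 14 mm in diameter, 50 mm long, at each end; 176 mm in all; a thin brass band near each end of the body. y runs along the shaft, z up. It starts lying on the worktop, centre 15 mm up; same either way round. Grip the square body across its x faces (30 mm).
- shaft: The same shaft; this origin is at the middle of its body's underside as it lies, 15 mm below the centre.
- end_a (a point): Point on the shaft's axis in the journal at +y, 50 mm from the shaft's centre: the part that rests in a slot.
- end_b (a point): The same in the journal at -y, 50 mm from the shaft's centre.
- fixture: Checking fixture, fixed to the worktop: dark base plate 120 x 230 x 12 mm (x by y), two aluminium brackets with open slots, and a black torque knob with a blue hold-down arm. Origin at the centre of its underside, z up.
- seat (a point): Where the shaft's centre belongs when seated: midway between the two slots, 47 mm above the worktop; axes of the fixture, y from slot to slot. The brackets are 14 mm thick, centred 50 mm to either side along y; their tops are 24 mm above this point. The slots are 18 mm wide, open upward and flared, with flat bottoms 7 mm below this point. The shaft has 5 mm of play each way along y.
- knob_grip (a point): On the upright axis of the torque knob, 95 mm above the worktop, 50 mm in x and -120 mm in y from the seat point (fixture axes). The black grip bar is 60 mm long along this point's x axis, 16 mm wide along y, and stands 79 to 109 mm above the worktop on a round black skirt 48 mm wide. The blue arm reaches 81 mm to this point's -x, underside 57 mm up. Axes turn with the knob.
- knob (a joint): Angle of the torque knob, rad: starts at 0 to 0.25 (arm clear of the slots), grows clockwise seen from above, to a hard stop at 1.25. Light friction (0.02 N m) holds it where it is left. A sprung detent resists from about 0.55 with up to some 0.18 N m; its crest is at 0.85 (let go before it, the knob springs back to about 0.58); past it the knob clicks on to about 1.1, where the arm lies over the journal.
- marker_black: Loose marker pen, white and black, 18 x 138 mm, lying on the worktop; bystander. Origin under its middle.
- caliper: Loose caliper, 73 x 240 mm, lying on the worktop at the left; bystander. Origin under its middle.
- screwdriver_a: Loose screwdriver with red handle, 166 mm long, lying behind; bystander. Origin under its middle.
- plug_gauge_a: Loose steel plug gauge with hexagonal handle, 111 mm long, lying behind; bystander. Origin under its middle.

How it is judged:
On the way, in this order (a step that is already met when the one before it is completed fails the run):
1. the shaft, still held, rests with both ends at the bottom of the slots (within 3 mm) (x of end_a in the frame of seat between -0.005 and 0.005 m and z of end_a in the frame of seat between -0.003 and 0.003 m and x of end_b in the frame of seat between -0.005 and 0.005 m and z of end_b in the frame of seat between -0.003 and 0.003 m and y of shaft_mid in the frame of seat between -0.009 and 0.009 m and contact force between the fingers and shaft above 0.5 N), for 0.1 s.
2. the knob has clicked past its detent (beyond 1.0 rad) with the shaft seated (x of end_a in the frame of seat between -0.005 and 0.005 m and z of end_a in the frame of seat between -0.003 and 0.003 m and x of end_b in the frame of seat between -0.005 and 0.005 m and z of end_b in the frame of seat between -0.003 and 0.003 m and y of shaft_mid in the frame of seat between -0.009 and 0.009 m and value of joint knob above 1 rad), for 0.2 s.
At the end, for the whole second after the job is handed in: Both journals of the shaft rest on the slot bottoms (no more than 2 mm above), centred across the slots within 5 mm and along them within 9 mm, the knob stands past its detent (beyond 1.0 rad), and all is at rest (x of end_a in the frame of seat between -0.005 and 0.005 m and z of end_a in the frame of seat between -0.003 and 0.002 m and x of end_b in the frame of seat between -0.005 and 0.005 m and z of end_b in the frame of seat between -0.003 and 0.002 m and y of shaft_mid in the frame of seat between -0.009 and 0.009 m and value of joint knob above 1 rad and linear speed of shaft below 0.02 m/s and velocity of joint knob below 0.05 rad/s); the robot touches nothing.
It fails at once if the marker black is pushed more than 30 mm (distance of marker_black from where it was at the start of the episode above 0.03 m).
It fails at once if the caliper is pushed more than 30 mm (distance of caliper from where it was at the start of the episode above 0.03 m).
It fails at once if the screwdriver is pushed more than 30 mm (distance of screwdriver_a from where it was at the start of the episode above 0.03 m).
It fails at once if the plug gauge is pushed more than 30 mm (distance of plug_gauge_a from where it was at the start of the episode above 0.03 m).
It also fails if it takes over 51 s, if anything falls off the work surface, if the arm or the gripper's body presses on something with over 40 N, if the wrist force passes 120 N, or if a joint passes its speed limit or range.

## Working session

There is one attempt and no reset: what is moved stays moved. The work goes in short steps, Python scripts to look and compute and a shell command to move; the robot and the scene stay as the last step left them, time stands still between calls to the robot, and variables do not carry over. Pictures are saved under pics/ and viewed, and the job is handed in when it is done.

```bash
ls; mkdir -p pics; cat > h.py <<'E'
import numpy as np, cv2
from plant import manip
def grab(n,fn):
    f=manip.grab_frame(n); cv2.imwrite('pics/'+fn+'.png',f['image']); np.savez('pics/'+fn+'.npz',**{k:np.array(v) for k,v in f.items()}); return f
def load(fn): return dict(np.load('pics/'+fn+'.npz'))
def ray(f,u,v):
    K=f['K']; d=np.array([float(f['k1']),0,0,0,0])
    p=cv2.undistortPoints(np.array([[[u,v]]],float),K,d)[0,0]
    return np.array(f['rotation'])@np.array([p[0],-p[1],-1.0])
def onplane(f,u,v,z):
    r=ray(f,u,v); c=np.array(f['xyz']); return c+r*(z-c[2])/r[2]
def depthpt(f,u,v):
    return np.array(f['xyz'])+ray(f,u,v)*f['z_map'][int(round(v)),int(round(u))]
def cloud(f):
    H,W=f['z_map'].shape; uu,vv=np.meshgrid(np.arange(W),np.arange(H))
    p=cv2.undistortPoints(np.stack([uu,vv],-1).reshape(-1,1,2).astype(float),f['K'],np.array([float(f['k1']),0,0,0,0])).reshape(H,W,2)
    d=np.dstack([p[...,0],-p[...,1],-np.ones((H,W))])@np.array(f['rotation']).T
    return np.array(f['xyz'])+d*f['z_map'][...,None]
E
python3 - <<'E'
from h import *
for n in ['scene','side','wrist']:
    f=grab(n,n+'0'); print(n,f['xyz'],f['rotation'],f['K'],f['k1'])
print(manip.state())
E
```

```text
pics
scene [ 0.13996366 -0.67067767  0.46671895] [ 0.80673345  0.53079701 -0.13989364 -0.21878172] [[385.51123167   0.         317.96785921]
 [  0.         385.51123167 192.61885699]
 [  0.           0.           1.        ]] 0.021840612690117743
side [0.02868248 1.14117144 0.68657338] [-0.18180838 -0.12547864  0.50526693  0.8342099 ] [[446.72485243   0.         319.72279269]
 [  0.         446.72485243 198.79434142]
 [  0.           0.           1.        ]] -0.058514490855500575
wrist [0.08651038 0.62309533 0.37218062] [ 0.78106464 -0.10928651 -0.08426447  0.60901067] [[315.11904068   0.         322.29396931]
 [  0.         315.11904068 199.32811772]
 [  0.           0.           1.        ]] 0.018834214094214333
{'time': 0.15, 'joint_pos': array([ 1.20497814e+00,  5.32261767e-02,  1.61396425e+00,  1.35181040e-06,
        1.47600264e+00, -1.18995738e-01]), 'joint_vel': array([ 0.0007025 , -0.00182385, -0.00294579,  0.0003165 ,  0.00090818,
        0.00085169]), 'joint_efforts': array([ 2.76150831e-04, -3.94241846e+01, -3.70722485e+01, -1.44415949e-04,
        4.59527801e-03,  2.69915418e-06]), 'tool_pos': array([0.15252591, 0.60560724, 0.23034101]), 'tool_rot': array([ 4.12888447e-04,  7.88772234e-01,  6.14685059e-01, -6.85455331e-04]), 'contact_force': array([ 0.14715262, -0.02601751, -0.31656495]), 'ft_torque': array([0.06883332, 0.01881543, 0.00799951]), 'gripper_width': 0.9977373076094567}
```

```bash
sed -i "s/np.array(f\['rotation'\])/rot(f)/" h.py; cat >> h.py <<'E'
from scipy.spatial.transform import Rotation as R
def rot(f):
    q=np.array(f['rotation']); return R.from_quat([q[1],q[2],q[3],q[0]]).as_matrix()
E
grep -n rot h.py; python3 -c "
import cv2,numpy as np
"
```

```text
9:    return rot(f)@np.array([p[0],-p[1],-1.0])
17:    d=np.dstack([p[...,0],-p[...,1],-np.ones((H,W))])@rot(f).T
20:def rot(f):
21:    q=np.array(f['rotation']); return R.from_quat([q[1],q[2],q[3],q[0]]).as_matrix()
```

View pics/scene0.png

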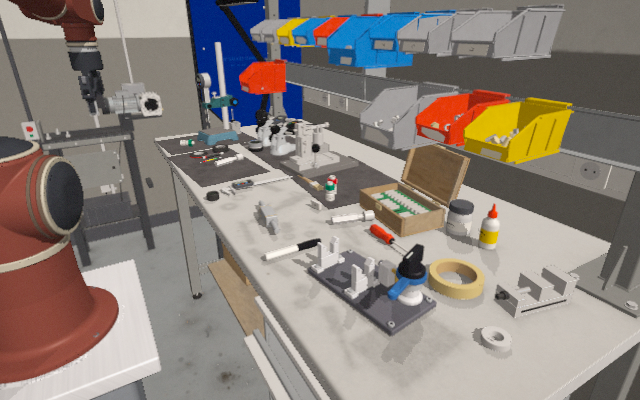

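View pics/side0.png

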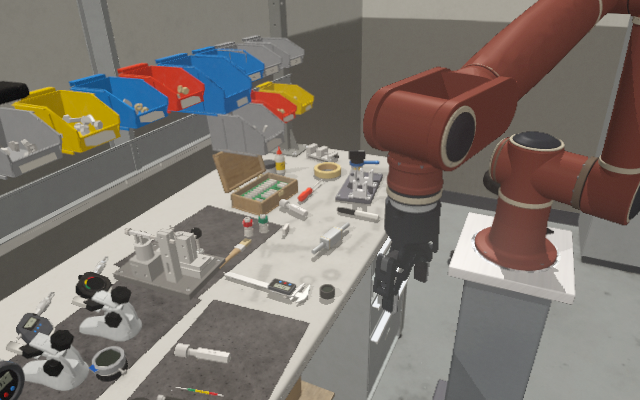

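View pics/wrist0.png

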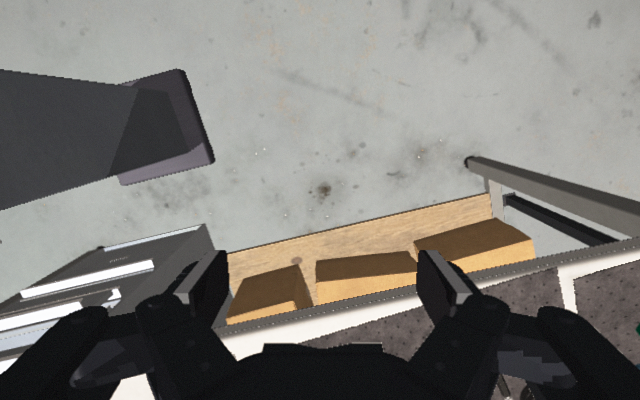

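The scene view shows the shaft near (268,217), the marker near (292,250), the fixture near (372,287) with slots at (330,250) and (360,275), and the knob near (410,262) with its blue arm at (395,283). In the side view the shaft is near (331,240), the marker near (358,213) and the fixture near (360,180). I'll enlarge these regions and get first positions from depth.

```bash
python3 - <<'E'
from h import *
s=load('scene0'); d=load('side0')
a=cv2.resize(s['image'][190:340,230:450],None,fx=3.6,fy=3.6,interpolation=cv2.INTER_CUBIC); cv2.imwrite('pics/a.png',a)
a=cv2.resize(d['image'][140:270,290:400],None,fx=4.5,fy=4.5,interpolation=cv2.INTER_CUBIC); cv2.imwrite('pics/b.png',a)
for f,pts in ((s,[(268,214),(325,262),(292,250),(395,335),(410,250),(360,285),(350,180)]),(d,[(331,238),(358,213),(360,180),(330,260)])):
    for p in pts: print(p,depthpt(f,*p))
E
```

```text
(268, 214) [0.46641764 0.15025631 0.03015352]
(325, 262) [ 0.4822161  -0.10299234  0.02612688]
(292, 250) [ 0.45510406 -0.00655717  0.01153011]
(395, 335) [ 4.91648299e-01 -3.09451584e-01  1.10115882e-04]
(410, 250) [ 0.56393189 -0.25253211  0.10863342]
(360, 285) [ 0.49580685 -0.20462912  0.02996693]
(350, 180) [0.81739335 0.29483537 0.00223192]
(331, 238) [0.46448135 0.19402794 0.02744554]
(358, 213) [0.45556729 0.01128211 0.01425212]
(360, 180) [ 0.52439166 -0.18548677  0.02972478]
(330, 260) [0.43903861 0.25790257 0.00232646]
```

View pics/a.png

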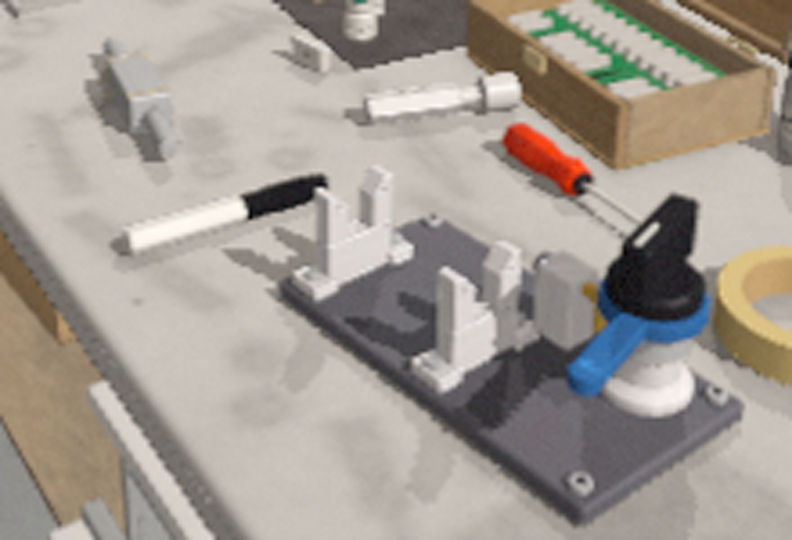

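View pics/b.png

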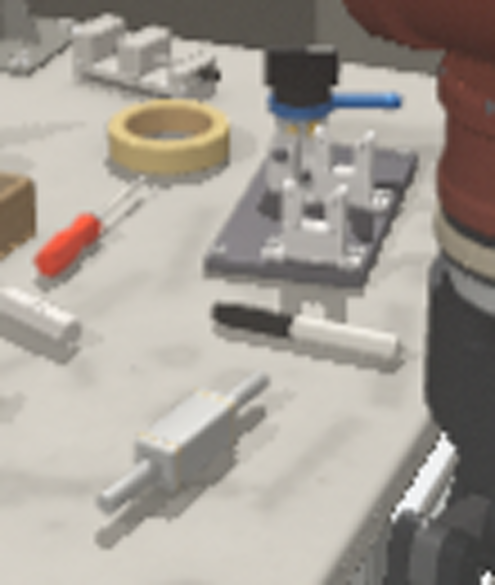

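The crops confirm this. The shaft lies oblique with its far end toward +y, and the marker lies between the shaft and the fixture. Both slots are open, and the blue arm is clear of them. Next I'll fit the shaft's top face and the fixture plate.

```bash
python3 - <<'E'
from h import *
for n in ('scene0','side0'):
    f=load(n); P=cloud(f); z=P[...,2]; ok=f['z_map']>0
    def sel(x0,x1,y0,y1,z0,z1): return P[ok&(P[...,0]>x0)&(P[...,0]<x1)&(P[...,1]>y0)&(P[...,1]<y1)&(z>z0)&(z<z1)]
    for nm,b in (('shafttop',(.38,.56,.06,.3,.024,.036)),('shaftall',(.38,.56,.06,.3,.006,.036)),('marker',(.36,.56,-.08,.06,.006,.03))):
        Q=sel(*b); 
        if len(Q)<5: continue
        r=cv2.minAreaRect(Q[:,:2].astype(np.float32)*1000); print(n,nm,len(Q),r,Q[:,2].mean())
        m=Q[:,:2].mean(0); w,v=np.linalg.eigh(np.cov(Q[:,:2].T)); print('   pca',m,np.degrees(np.arctan2(v[1,1],v[0,1])))
    # plate dark by colour
    im=f['image'].astype(int); 
    m=ok&(P[...,0]>.4)&(P[...,0]<.7)&(P[...,1]>-.36)&(P[...,1]<-.06)&(z>.004)&(z<.02)
    Q=P[m]; print(n,'plate',len(Q),cv2.minAreaRect(Q[:,:2].astype(np.float32)*1000),np.median(Q[:,2]))
    m=ok&(P[...,0]>.4)&(P[...,0]<.7)&(P[...,1]>-.36)&(P[...,1]<-.06)&(z>.055)&(z<.075)&(im.min(-1)>120)
    Q=P[m]; print(n,'bracket tops',len(Q)); 
E
```

```text
scene0 shafttop 177 ((472.834228515625, 170.38902282714844), (76.5041732788086, 29.56281089782715), 80.45358276367188) 0.029595889543133934
   pca [0.47104944 0.1650266 ] 81.21409435644841
scene0 shaftall 358 ((472.7991638183594, 171.16659545898438), (176.6894073486328, 29.889896392822266), 80.45358276367188) 0.023747947869980062
   pca [0.46787753 0.15448536] 81.49694484149057
scene0 marker 435 ((486.35565185546875, -14.686653137207031), (65.57353210449219, 188.97650146484375), 64.04344940185547) 0.0137232043824606
   pca [ 0.46105934 -0.00776396] 165.49633355302387
scene0 plate 4323 ((583.6724243164062, -219.41323852539062), (228.7184295654297, 311.99462890625), 8.420265197753906) 0.012368078408592387
scene0 bracket tops 352
side0 shafttop 193 ((470.5270080566406, 154.45791625976562), (128.86280822753906, 31.01565170288086), 79.81855773925781) 0.029605254894107997
   pca [0.4723415  0.17652159] 80.04681167278481
side0 shaftall 418 ((473.80694580078125, 171.93075561523438), (178.81863403320312, 32.76076126098633), 81.62387084960938) 0.023017447710653553
   pca [0.47107716 0.18316099] 79.45387549186788
side0 marker 298 ((476.26593017578125, -32.599327087402344), (155.87266540527344, 114.61168670654297), 7.798277854919434) 0.013159658533531633
   pca [ 0.47525753 -0.01550841] 145.18155900157493
side0 plate 820 ((561.333740234375, -209.50985717773438), (276.6161193847656, 297.73724365234375), 1.3469929695129395) 0.012899198697711112
side0 bracket tops 114
```

```bash
python3 - <<'E'
from h import *
f=load('scene0'); P=cloud(f); z=P[...,2]; ok=f['z_map']>0; im=f['image'].astype(int)
reg=ok&(P[...,0]>.4)&(P[...,0]<.7)&(P[...,1]>-.36)&(P[...,1]<-.06)
hsv=cv2.cvtColor(f['image'],cv2.COLOR_BGR2HSV)
bl=reg&(hsv[...,0]>95)&(hsv[...,0]<125)&(hsv[...,1]>130)
Q=P[bl]; print('blue',len(Q),Q.min(0),Q.max(0),Q.mean(0)); w,v=np.linalg.eigh(np.cov(Q[:,:2].T)); print(v[:,1])
print(cv2.minAreaRect(Q[:,:2].astype(np.float32)*1000))
kb=reg&(z>.08); Q=P[kb]; print('knobbar',len(Q),Q.min(0),Q.max(0)); Q=P[reg&(z>.105)];print(len(Q),cv2.minAreaRect(Q[:,:2].astype(np.float32)*1000))
w=reg&(z>.03)&(z<.08)&(im.min(-1)>90)&(P[...,2]>.03)
n,l=cv2.connectedComponents(w.astype(np.uint8))
for i in range(1,n):
    Q=P[l==i]
    if len(Q)>8: print(i,len(Q),Q.min(0).round(4),Q.max(0).round(4),cv2.minAreaRect(Q[:,:2].astype(np.float32)*1000))
Q=P[reg&(z>.068)&(z<.074)&(im.min(-1)>90)]; print(Q.round(4))
# plate
dk=reg&(z>.009)&(z<.016)&(hsv[...,2]<120)
n,l,st,_=cv2.connectedComponentsWithStats(dk.astype(np.uint8)); i=1+st[1:,4].argmax()
c=max(cv2.findContours((l==i).astype(np.uint8),0,1)[0],key=cv2.contourArea)
Q=P[l==i]; print('plate',len(Q),cv2.minAreaRect(Q[:,:2].astype(np.float32)*1000))
wf=load('wrist0'); st=manip.state(); q=st['tool_rot']; T=R.from_quat([q[1],q[2],q[3],q[0]]).as_matrix()
print('cam in tool',T.T@(wf['xyz']-st['tool_pos'])); print(T.T@rot(wf))
E
```

```text
blue 392 [ 0.49105674 -0.29481159  0.01172731] [ 0.58386416 -0.23998626  0.07327241] [ 0.5303501  -0.27853926  0.06567415]
[-0.98126412 -0.1926674 ]
((536.1064453125, -281.84844970703125), (80.12884521484375, 54.73161315917969), 40.43199920654297)
knobbar 451 [ 0.53608    -0.27998637  0.08001147] [ 0.59704296 -0.24288209  0.1108656 ]
191 ((566.6292724609375, -258.8293762207031), (60.946136474609375, 15.460275650024414), 23.162425994873047)
1 379 [ 0.468  -0.1079  0.0301] [ 0.5167 -0.087   0.0726] ((492.0736083984375, -97.09503173828125), (48.43791580200195, 16.163618087768555), 9.779677391052246)
2 453 [ 0.4822 -0.2074  0.0303] [ 0.5318 -0.1861  0.0721] ((507.1168212890625, -196.29080200195312), (48.383907318115234, 16.724456787109375), 9.292041778564453)
3 265 [ 0.5462 -0.2349  0.0301] [ 0.5714 -0.1856  0.0677] ((559.3204345703125, -209.50033569335938), (23.219104766845703, 48.908729553222656), 7.5678300857543945)
9 148 [ 0.5204 -0.2868  0.03  ] [ 0.5811 -0.2585  0.0617] ((549.4530029296875, -270.6300964355469), (62.06100082397461, 23.681411743164062), 8.191120147705078)
[[ 0.5086 -
[... 2494 characters left out ...]
0703]
 [ 0.4842 -0.197   0.0686]
 [ 0.4851 -0.1988  0.0694]
 [ 0.4852 -0.2016  0.071 ]
 [ 0.4868 -0.2025  0.071 ]
 [ 0.4882 -0.2036  0.0712]
 [ 0.4896 -0.2046  0.0712]
 [ 0.4921 -0.2043  0.0702]
 [ 0.4848 -0.2023  0.0694]
 [ 0.4866 -0.2028  0.0691]
 [ 0.4864 -0.2061  0.0711]
 [ 0.49   -0.2043  0.0688]
 [ 0.4913 -0.2054  0.069 ]
 [ 0.4853 -0.2047  0.0686]
 [ 0.4888 -0.206   0.0681]]
plate 2683 ((523.23583984375, -189.17001342773438), (117.14370727539062, 229.96038818359375), 8.46317195892334)
cam in tool [ 0.00060354 -0.06831474 -0.14182768]
[[ 9.99999942e-01 -2.80702344e-04 -1.91649412e-04]
 [-3.22420358e-04 -9.61860471e-01 -2.73540363e-01]
 [-1.07556573e-04  2.73540409e-01 -9.61860506e-01]]
```

Measured values (world):
- **Shaft:** centre (0.473, 0.171), axis 80.5°.
- **Brackets:** (0.492, -0.097) and (0.507, -0.196), 100.3 mm apart, tops at 71 mm. Both match the given sizes.
- **Seat:** (0.4996, -0.1467), fixture yaw 8.6°. This predicts the knob at (0.567, -0.258).
- **Knob bar:** measured at (0.5666, -0.2588), 61 x 15.5 mm, long axis at 23°.

I'll go above the shaft now.

```bash
python3 -m handwheel '[{"dx":-0.344,"dy":0.417,"dz":0.04,"az":1.49},{"dx":-0.344,"dy":0.417,"dz":0.04,"az":1.49},{"dx":-0.344,"dy":0.417,"dz":0.04,"az":1.49},{"dx":-0.344,"dy":0.417,"dz":0.04,"az":1.49},{"dx":-0.344,"dy":0.417,"dz":0.04,"az":1.49}]' 0
cat >> h.py <<'E'
def plan(tx,ty,tz,yawdeg):
    s=manip.state(); q=s['tool_rot']; T=R.from_quat([q[1],q[2],q[3],q[0]]).as_matrix(); p=s['tool_pos']
    y=np.radians(yawdeg); G=np.array([[np.cos(y),np.sin(y),0],[np.sin(y),-np.cos(y),0],[0,0,-1]])
    d=T.T@(np.array([tx,ty,tz])-p); a=R.from_matrix(T.T@G).as_rotvec()
    print('t',s['time'],'pos',p.round(4),'yaw',round(np.degrees(np.arctan2(T[1,0],T[0,0])),2),'tilt',T[:2,2].round(4),'F',s['contact_force'].round(1),'w',round(s['gripper_width'],3))
    print('  d',d.round(4),'a',a.round(4))
E
python3 -c "
from h import *
plan(.473,.171,.19,-9.5)"
```

```text
t 0.15 pos [0.1525 0.6056 0.2303] yaw 75.86 tilt [-0.0006 -0.0015] F [ 0.1 -0.  -0.3] w 0.998
  d [-0.3431  0.417   0.0408] a [1.0000e-03 1.4000e-03 1.4898e+00]invalid input at $[0]: expected keys dx, dy, dz, ax, ay, az
```

```bash
python3 -m handwheel '[{"dx":-0.344,"dy":0.417,"dz":0.04,"ax":0,"ay":0,"az":1.49},{"dx":-0.344,"dy":0.417,"dz":0.04,"ax":0,"ay":0,"az":1.49},{"dx":-0.344,"dy":0.417,"dz":0.04,"ax":0,"ay":0,"az":1.49},{"dx":-0.344,"dy":0.417,"dz":0.04,"ax":0,"ay":0,"az":1.49},{"dx":-0.344,"dy":0.417,"dz":0.04,"ax":0,"ay":0,"az":1.49}]' 0
python3 -c "
from h import *
plan(.473,.171,.19,-9.5)"
```

```text
time: 0.78
tool_pos: [0.338, 0.3532, 0.2079]
tool_rot: [-0.0, 0.982, 0.189, 0.0]
contact_force: [0.6, -0.2, -0.4]
gripper_width: 1.001
t 0.775 pos [0.338  0.3532 0.2079] yaw 21.82 tilt [0.0002 0.    ] F [ 0.6 -0.2 -0.4] w 1.001
  d [0.0576 0.2193 0.0179] a [-0.000e+00 -2.000e-04  5.466e-01]
```

```bash
python3 -m handwheel '[{"dx":0.058,"dy":0.219,"dz":0.018,"ax":0,"ay":0,"az":0.547},{"dx":0.058,"dy":0.219,"dz":0.018,"ax":0,"ay":0,"az":0.547},{"dx":0.058,"dy":0.219,"dz":0.018,"ax":0,"ay":0,"az":0.547},{"dx":0.058,"dy":0.219,"dz":0.018,"ax":0,"ay":0,"az":0.547},{"dx":0.058,"dy":0.219,"dz":0.018,"ax":0,"ay":0,"az":0.547}]'
python3 - <<'E'
from h import *
plan(.473,.171,.19,-9.5)
f=grab('wrist','w1'); P=cloud(f); z=P[...,2]
for lo,hi in ((.024,.036),(.008,.036)):
    m=(f['z_map']>0)&(z>lo)&(z<hi)&(abs(P[...,0]-.473)<.09)&(abs(P[...,1]-.171)<.12)
    n,l,st,_=cv2.connectedComponentsWithStats(m.astype(np.uint8)); i=1+st[1:,4].argmax()
    print(cv2.minAreaRect(P[l==i][:,:2].astype(np.float32)*1000),P[l==i][:,2].mean())
E
```

```text
time: 1.4
tool_pos: [0.4744, 0.172, 0.1896]
tool_rot: [0.0, 0.997, -0.082, -0.001]
contact_force: [-0.4, -0.0, -0.2]
gripper_width: 1.0
t 1.4 pos [0.4744 0.172  0.1896] yaw -9.44 tilt [-0.0012 -0.0004] F [-0.4 -0.  -0.2] w 1.0
  d [-0.0012  0.0012 -0.0004] a [0.0006 0.0011 0.001 ]
((476.1272888183594, 171.86648559570312), (75.0846939086914, 29.848541259765625), 81.43934631347656) 0.029210655293556445
((476.0340881347656, 171.24728393554688), (174.80165100097656, 29.848541259765625), 81.43934631347656) 0.025703241506747875
```

View pics/w1.png

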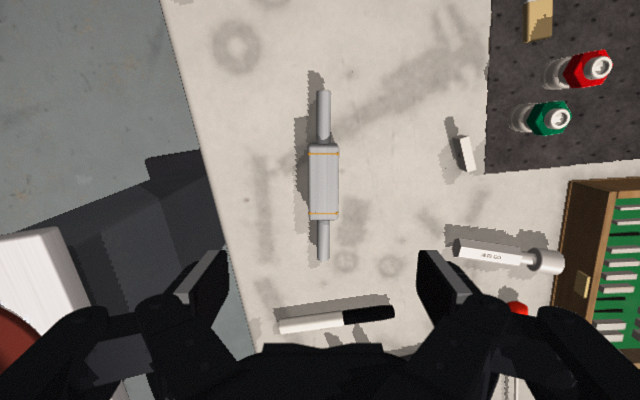

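The wrist view shows the shaft centred between the open fingers. Its journals run from (323,95) to (323,258) and it lies parallel to tool y. The marker, near (336,318), is well clear of the fingers. The wrist gives a centre of (0.476, 0.1715), 2-3 mm from the other two views, so I'll use the mean and descend.

```bash
python3 -m handwheel '[{"dx":0.001,"dy":0,"dz":0.06,"ax":0,"ay":0,"az":-0.008},{"dx":0.001,"dy":0,"dz":0.12,"ax":0,"ay":0,"az":-0.008},{"dx":0.001,"dy":0,"dz":0.165,"ax":0,"ay":0,"az":-0.008},{"dx":0.001,"dy":0,"dz":0.183,"ax":0,"ay":0,"az":-0.008},{"dx":0.001,"dy":0,"dz":0.183,"ax":0,"ay":0,"az":-0.008}]' 0
python3 -c "
from h import *
plan(.475,.1715,.004,-9)"
```

```text
time: 2.08
tool_pos: [0.4738, 0.1745, 0.0068]
tool_rot: [0.0, 0.997, -0.076, -0.001]
contact_force: [-0.3, -0.9, -0.1]
gripper_width: 1.0
t 2.075 pos [0.4738 0.1745 0.0068] yaw -8.67 tilt [-0.0018 -0.0003] F [-0.3 -0.9 -0.1] w 1.0
  d [0.0017 0.0028 0.0028] a [0.0005 0.0018 0.0058]
```

```bash
python3 -m handwheel '[{"dx":0.001,"dy":0.003,"dz":0.003,"ax":0,"ay":0,"az":0},{"dx":0.001,"dy":0.003,"dz":0.003,"ax":0,"ay":0,"az":0}]' 0
python3 -m handwheel '[{"dx":0,"dy":0,"dz":0,"ax":0,"ay":0,"az":0},{"dx":0,"dy":0,"dz":0,"ax":0,"ay":0,"az":0},{"dx":0,"dy":0,"dz":0,"ax":0,"ay":0,"az":0},{"dx":0,"dy":0,"dz":0,"ax":0,"ay":0,"az":0},{"dx":0,"dy":0,"dz":0,"ax":0,"ay":0,"az":0}]' 255
python3 -c "
from h import *
plan(.475,.1715,.004,-9)"
```

```text
time: 2.33
tool_pos: [0.4767, 0.171, 0.0061]
tool_rot: [-0.0, 0.997, -0.076, 0.002]
contact_force: [-0.2, -0.5, 0.1]
gripper_width: 1.001
time: 2.95
tool_pos: [0.4756, 0.1708, 0.0046]
tool_rot: [-0.0, 0.997, -0.076, 0.0]
contact_force: [0.6, 0.7, 3.1]
gripper_width: 0.341
t 2.95 pos [0.4756 0.1708 0.0046] yaw -8.74 tilt [0.0008 0.0001] F [0.6 0.7 3.1] w 0.341
  d [-0.0007 -0.0006  0.0006] a [-0.0003 -0.0008  0.0046]
```

The fingers stopped at 0.341, which is 29 mm, so the 30 mm body is held. Lifting.

```bash
python3 -m handwheel '[{"dx":0,"dy":0,"dz":-0.03,"ax":0,"ay":0,"az":0},{"dx":0,"dy":0,"dz":-0.08,"ax":0,"ay":0,"az":0},{"dx":0,"dy":0,"dz":-0.14,"ax":0,"ay":0,"az":0},{"dx":0,"dy":0,"dz":-0.17,"ax":0,"ay":0,"az":0},{"dx":0,"dy":0,"dz":-0.17,"ax":0,"ay":0,"az":0}]'
python3 -c "
from h import *
f=grab('wrist','w2')
plan(.4996,-.1467,.17,8.6)"
```

```text
time: 3.58
tool_pos: [0.4765, 0.171, 0.1764]
tool_rot: [-0.001, 0.997, -0.076, 0.002]
contact_force: [-0.2, -0.8, -3.2]
gripper_width: 0.341
t 3.625 pos [0.4749 0.1707 0.1737] yaw -8.74 tilt [ 0. -0.] F [ 0.5 -0.5 -2.8] w 0.335
  d [0.0726 0.31   0.0037] a [ 0.     -0.     -0.3026]
```

View pics/w2.png

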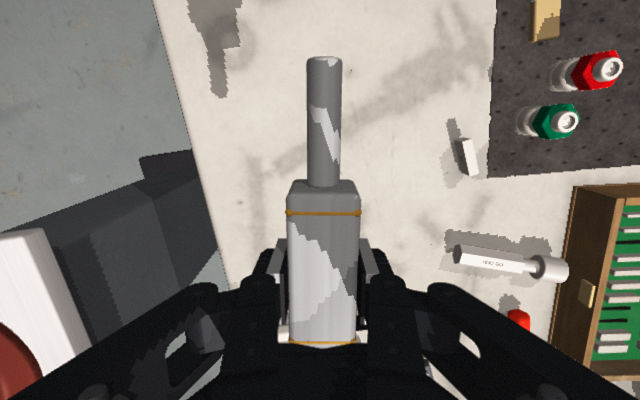

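The shaft is held square between the pads, with brass bands at rows 213 and 343 and the journal tip at (325,58). I'll measure its offset in the hand.

```bash
python3 - <<'E'
from h import *
f=load('w2'); P=cloud(f); s=manip.state(); q=s['tool_rot']; T=R.from_quat([q[1],q[2],q[3],q[0]]).as_matrix()
L=(P-s['tool_pos'])@T
m=(f['z_map']>0)&(abs(L[...,0])<.03)&(L[...,2]>-.04)&(L[...,2]<.03)
for v in (57,60,64,70,100,150,180,186,190,200,300,340): 
    for u in (324,): print(v,L[v,u].round(4))
j=m&(L[...,1]<-.045); Q=L[j]; print('journal tip y',np.percentile(Q[:,1],[0,1]),'x',[np.median(Q[abs(Q[:,1]-y)<.003][:,0]).round(4) for y in (-.08,-.07,-.06,-.05)],'top z',[Q[abs(Q[:,1]-y)<.003][:,2].min().round(4) for y in (-.08,-.07,-.06,-.05)])
E
```

```text
57 [ 0.0029 -0.0887 -0.0194]
60 [ 0.0029 -0.0879 -0.0183]
64 [ 0.0029 -0.0862 -0.0203]
70 [ 0.0029 -0.0843 -0.0199]
100 [ 0.0029 -0.0738 -0.019 ]
150 [ 0.003  -0.0549 -0.019 ]
180 [ 0.003  -0.043  -0.0204]
186 [ 0.003  -0.0402 -0.0188]
190 [ 0.003  -0.0392 -0.0218]
200 [ 0.0029 -0.0365 -0.027 ]
300 [ 0.003   0.0084 -0.026 ]
340 [ 0.003   0.0272 -0.0277]
journal tip y [-0.08946508 -0.08879853] x [np.float64(0.0029), np.float64(0.0029), np.float64(0.003), np.float64(0.0026)] top z [np.float64(-0.0213), np.float64(-0.0211), np.float64(-0.0211), np.float64(-0.0212)]
```

Relative to the gripper the shaft centre is about 1 mm toward tool -y and 11 mm above the TCP, and it is level. The wrist camera shows a 2.5-3 mm bias in tool x, since the grip centres the shaft. I'll carry it above the fixture and compare shaft and slots in one camera, so that calibration bias cancels.

```bash
python3 -m handwheel '[{"dx":0.073,"dy":0.310,"dz":0.02,"ax":0,"ay":0,"az":-0.303},{"dx":0.073,"dy":0.310,"dz":0.02,"ax":0,"ay":0,"az":-0.303},{"dx":0.073,"dy":0.310,"dz":0.02,"ax":0,"ay":0,"az":-0.303},{"dx":0.073,"dy":0.310,"dz":0.02,"ax":0,"ay":0,"az":-0.303},{"dx":0.073,"dy":0.310,"dz":0.02,"ax":0,"ay":0,"az":-0.303}]'
python3 -m handwheel '[{"dx":0,"dy":0,"dz":0,"ax":0,"ay":0,"az":0}]'
python3 -c "
from h import *
plan(.4996,-.1467,.15,8.6)"
```

```text
time: 4.25
tool_pos: [0.4969, -0.1337, 0.151]
tool_rot: [-0.001, 0.997, 0.075, -0.003]
contact_force: [1.4, 0.8, -2.2]
gripper_width: 0.34
time: 4.38
tool_pos: [0.4969, -0.1355, 0.151]
tool_rot: [-0.001, 0.997, 0.072, -0.003]
contact_force: [0.0, -0.1, -2.9]
gripper_width: 0.34
t 4.375 pos [ 0.4969 -0.1355  0.151 ] yaw 8.27 tilt [-0.0062  0.0018] F [ 0.  -0.1 -2.9] w 0.34
  d [0.0011 0.0115 0.001 ] a [-0.0027  0.0059 -0.0059]
```

```bash
python3 -m handwheel '[{"dx":0.001,"dy":0.0125,"dz":0.02,"ax":-0.003,"ay":0.006,"az":-0.006},{"dx":0.001,"dy":0.0125,"dz":0.02,"ax":-0.003,"ay":0.006,"az":-0.006},{"dx":0.001,"dy":0.0125,"dz":0.02,"ax":-0.003,"ay":0.006,"az":-0.006}]'
python3 - <<'E'
from h import *
f=grab('scene','s3'); g=grab('wrist','w3'); grab('side','d3')
plan(.4996,-.1477,.13,8.6)
a=cv2.resize(f['image'][200:340,290:460],None,fx=4,fy=4,interpolation=cv2.INTER_CUBIC); cv2.imwrite('pics/s3z.png',a)
E
```

```text
time: 4.75
tool_pos: [0.5012, -0.1435, 0.134]
tool_rot: [0.0, 0.997, 0.079, 0.002]
contact_force: [-0.8, -0.1, -2.5]
gripper_width: 0.332
t 4.9 pos [ 0.5023 -0.144   0.1356] yaw 9.03 tilt [ 0.007  -0.0022] F [ 0.  -0.4 -3.2] w 0.341
  d [-0.0032  0.0032  0.0056] a [ 0.0032 -0.0066  0.0075]
```

View pics/s3z.png

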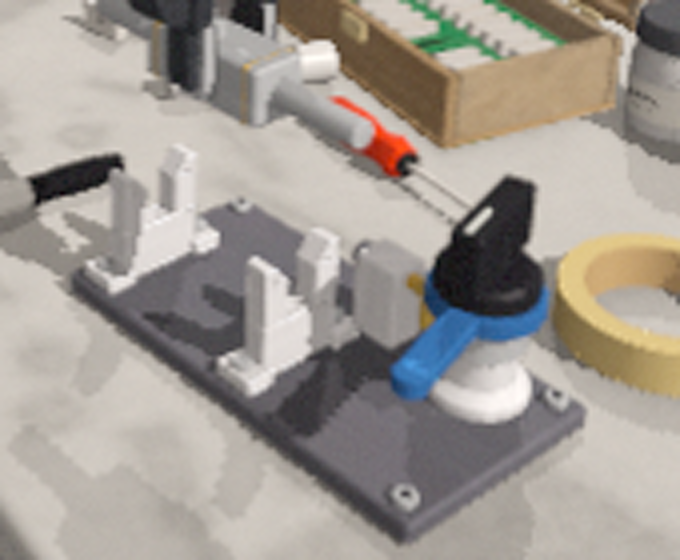

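View pics/w3.png

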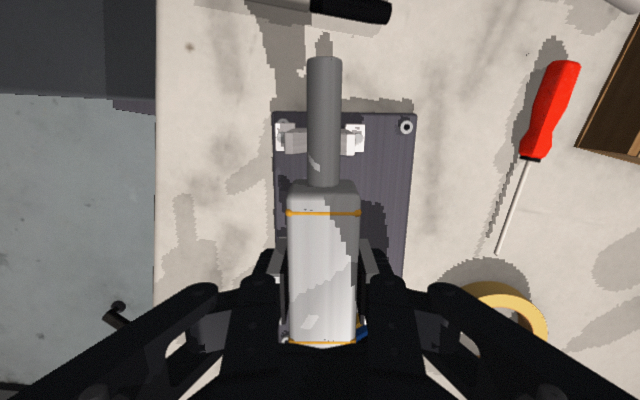

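View pics/d3.png

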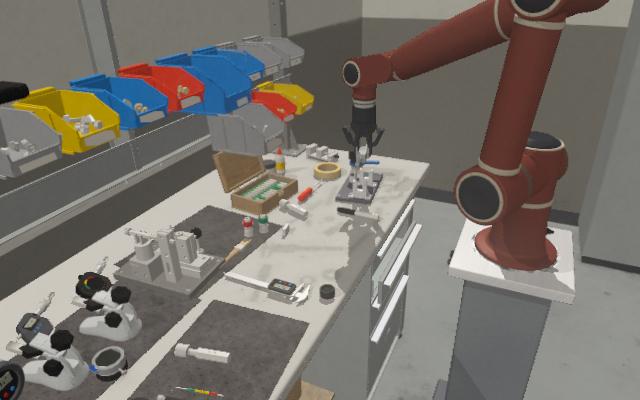

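The wrist view shows the +y journal over bracket A, with uprights at (295,140) and (353,140) either side of it. The scene view shows both slots free below the held shaft. The arm was still settling, so I'll let it settle and measure shaft against slots in both cameras.

```bash
python3 -m handwheel '[{"dx":0,"dy":0,"dz":0,"ax":0,"ay":0,"az":0},{"dx":0,"dy":0,"dz":0,"ax":0,"ay":0,"az":0},{"dx":0,"dy":0,"dz":0,"ax":0,"ay":0,"az":0}]'
python3 - <<'E'
from h import *
plan(.4996,-.1477,.13,8.6)
s=manip.state(); q=s['tool_rot']; T=R.from_quat([q[1],q[2],q[3],q[0]]).as_matrix()
for n in ('scene','wrist'):
    f=grab(n,n+'4'); P=cloud(f); z=P[...,2]; ok=f['z_map']>0; L=(P-s['tool_pos'])@T; im=f['image'].astype(int)
    y=np.radians(8.6); F=np.array([[np.cos(y),-np.sin(y)],[np.sin(y),np.cos(y)]])
    Q=(P[...,:2]-np.array([.4996,-.1467]))@F   # fixture-axis coords about nominal seat
    print(n)
    for nm,yy in (('A',.05),('B',-.05)):
        m=ok&(abs(Q[...,1]-yy)<.012)&(abs(Q[...,0])<.03)&(z>.05)&(z<.076)
        for sd in (-1,1):
            k=m&(Q[...,0]*sd>0); X=Q[k]
            if len(X)>5: print(nm,sd,len(X),'x',np.percentile(X[:,0],[1,50,99]).round(4),'y',np.percentile(X[:,1],[1,99]).round(4),'ztop',z[k].max().round(4))
    m=ok&(abs(L[...,0])<.025)&(abs(L[...,1])>.045)&(abs(L[...,1])<.1)&(L[...,2]>-.03)&(L[...,2]<.01)
    for sg in (-1,1):
        k=m&(L[...,1]*sg>0); X=Q[k]; 
        if len(X)>10: print('journal tool y sign',sg,len(X),'x',np.percentile(X[:,0],[1,50,99]).round(4),'y',np.percentile(X[:,1],[1,99]).round(4),'z',np.percentile(z[k],[1,99]).round(4),'Lx',np.median(L[k][:,0]).round(4))
E
```

```text
time: 5.28
tool_pos: [0.502, -0.1447, 0.1353]
tool_rot: [0.001, 0.997, 0.078, 0.003]
contact_force: [-0.2, -0.3, -2.9]
gripper_width: 0.337
t 5.275 pos [ 0.502  -0.1447  0.1353] yaw 8.97 tilt [ 0.0067 -0.0021] F [-0.2 -0.3 -2.9] w 0.337
  d [-0.0029  0.0026  0.0053] a [ 0.0031 -0.0063  0.0064]
scene
A -1 90 x [-0.0242 -0.0216 -0.0109] y [0.0428 0.0572] ztop 0.0729
A 1 102 x [0.0083 0.014  0.023 ] y [0.0428 0.059 ] ztop 0.0721
B -1 113 x [-0.0234 -0.0211 -0.0086] y [-0.0581 -0.0427] ztop 0.0726
B 1 124 x [0.0085 0.0147 0.0229] y [-0.0579 -0.044 ] ztop 0.0725
journal tool y sign -1 87 x [-0.005  -0.0032  0.0044] y [0.0506 0.0893] z [0.1405 0.153 ] Lx -0.0054
journal tool y sign 1 194 x [-0.0052 -0.0016  0.0086] y [-0.0876 -0.0447] z [0.1412 0.1534] Lx -0.0047
wrist
A -1 522 x [-0.021  -0.0139 -0.007 ] y [0.0441 0.0577] ztop 0.0724
A 1 322 x [0.0162 0.0204 0.0247] y [0.0437 0.0575] ztop 0.0727
journal tool y sign -1 3959 x [-0.0029  0.0037  0.0106] y [0.0472 0.0896] z [0.1452 0.1528] Lx 0.0016
```

Both cameras agree: the shaft must shift 2 mm toward fixture -x and 1 mm toward -y, and the small tilt needs levelling. I'll correct this while coming partway down.

```bash
python3 -m handwheel '[{"dx":-0.002,"dy":0.001,"dz":0.03,"ax":0.003,"ay":-0.0065,"az":0.003},{"dx":-0.002,"dy":0.001,"dz":0.03,"ax":0.003,"ay":-0.0065,"az":0.003},{"dx":-0.002,"dy":0.001,"dz":0.03,"ax":0.003,"ay":-0.0065,"az":0.003},{"dx":-0.002,"dy":0.001,"dz":0.03,"ax":0.003,"ay":-0.0065,"az":0.003}]'
cat > m.py <<'E'
from h import *
import sys
plan(.5001,-.1476,.036,8.8)
s=manip.state(); q=s['tool_rot']; T=R.from_quat([q[1],q[2],q[3],q[0]]).as_matrix()
for n in ('scene','wrist'):
    f=grab(n,n+sys.argv[1]); P=cloud(f); z=P[...,2]; ok=f['z_map']>0; L=(P-s['tool_pos'])@T
    y=np.radians(8.6); F=np.array([[np.cos(y),-np.sin(y)],[np.sin(y),np.cos(y)]])
    Q=(P[...,:2]-np.array([.4996,-.1467]))@F
    print(n)
    m=ok&(abs(L[...,0])<.025)&(abs(L[...,1])>.045)&(abs(L[...,1])<.1)&(L[...,2]>-.03)&(L[...,2]<.01)&(abs(Q[...,0])<.0135)
    for sg in (-1,1):
        for lo,hi in ((.045,.06),(.06,.09)):
            k=m&(L[...,1]*sg>lo)&(L[...,1]*sg<hi); X=Q[k]
            if len(X)>10: print('journal',sg,lo,len(X),'x',np.percentile(X[:,0],[1,50,99]).round(4),'y',np.percentile(X[:,1],[1,99]).round(4),'z',np.percentile(z[k],[1,99]).round(4))
    for nm,yy in (('A',.05),('B',-.05)):
        m=ok&(abs(Q[...,1]-yy)<.012)&(abs(Q[...,0])<.03)&(z>.055)&(z<.076)
        X=Q[m]
        if len(X)>5: print(nm,len(X),'x',np.percentile(X[:,0],[1,99]).round(4),'y',np.percentile(X[:,1],[1,99]).round(4))
E
python3 m.py 5
```

```text
time: 5.88
tool_pos: [0.5012, -0.1464, 0.1065]
tool_rot: [0.001, 0.997, 0.077, 0.001]
contact_force: [-0.1, -0.4, -2.0]
gripper_width: 0.342
t 5.875 pos [ 0.5012 -0.1464  0.1065] yaw 8.8 tilt [ 0.0016 -0.001 ] F [-0.1 -0.4 -2. ] w 0.342
  d [-0.0013  0.0009  0.0705] a [ 0.0012 -0.0014 -0.0001]
scene
journal -1 0.045 16 x [-0.0066 -0.0048 -0.0037] y [0.0499 0.0584] z [0.1133 0.1219]
journal -1 0.06 61 x [-0.0061 -0.0039  0.0029] y [0.0602 0.0889] z [0.112  0.1244]
journal 1 0.045 56 x [-0.0064 -0.0037  0.0052] y [-0.0593 -0.0452] z [0.1131 0.1246]
journal 1 0.06 135 x [-0.0053 -0.0018  0.0073] y [-0.0891 -0.0605] z [0.1118 0.1248]
A 149 x [-0.0234  0.0227] y [0.0433 0.0582]
B 189 x [-0.023   0.0225] y [-0.058  -0.0424]
wrist
journal -1 0.045 1251 x [-0.004   0.0027  0.0097] y [0.0452 0.06  ] z [0.1163 0.1241]
journal -1 0.06 2709 x [-0.0037  0.0029  0.0096] y [0.0604 0.0882] z [0.1166 0.124 ]
A 1227 x [-0.0207  0.0244] y [0.0439 0.0578]
```

```bash
python3 -m handwheel '[{"dx":-0.0012,"dy":0,"dz":0.015,"ax":0.001,"ay":-0.0015,"az":0},{"dx":-0.0012,"dy":0,"dz":0.03,"ax":0.001,"ay":-0.0015,"az":0},{"dx":-0.0012,"dy":0,"dz":0.035,"ax":0.001,"ay":-0.0015,"az":0},{"dx":-0.0012,"dy":0,"dz":0.035,"ax":0.001,"ay":-0.0015,"az":0}]'
python3 m.py 6
```

```text
time: 6.48
tool_pos: [0.4985, -0.146, 0.069]
tool_rot: [-0.001, 0.997, 0.077, -0.002]
contact_force: [-0.2, 0.4, -2.6]
gripper_width: 0.338
t 6.475 pos [ 0.4985 -0.146   0.069 ] yaw 8.8 tilt [-0.004   0.0015] F [-0.2  0.4 -2.6] w 0.338
  d [0.0015 0.0019 0.033 ] a [-0.0021  0.0037 -0.0001]
scene
journal -1 0.045 12 x [-0.0102 -0.0077 -0.0063] y [0.0465 0.0597] z [0.065  0.0821]
journal -1 0.06 51 x [-0.0096 -0.0067 -0.0001] y [0.0617 0.0887] z [0.0748 0.0871]
journal 1 0.045 61 x [-0.0135 -0.0054  0.0097] y [-0.0582 -0.0442] z [0.0601 0.0874]
journal 1 0.06 128 x [-0.0078 -0.0042  0.0048] y [-0.0883 -0.0596] z [0.0744 0.0873]
A 70 x [-0.0239 -0.0104] y [0.0431 0.0569]
B 117 x [-0.0239  0.0236] y [-0.0577 -0.042 ]
wrist
journal -1 0.045 1816 x [-0.0133 -0.0005  0.0133] y [0.046  0.0607] z [0.0602 0.0873]
journal -1 0.06 2668 x [-0.0057  0.001   0.0076] y [0.0612 0.0886] z [0.0802 0.0876]
A 2186 x [-0.0207  0.0242] y [0.0387 0.0578]
B 373 x [-0.0217  0.0236] y [-0.0487 -0.0412]
```

The pose is within about 1 mm of the slot centre line (shaft 1.1 mm toward -x in both cameras). I'll correct that, enter the flares and watch the force.

```bash
python3 -m handwheel '[{"dx":0.0011,"dy":0.0005,"dz":0.004,"ax":-0.001,"ay":0.002,"az":0},{"dx":0.0011,"dy":0.0005,"dz":0.009,"ax":-0.001,"ay":0.002,"az":0},{"dx":0.0011,"dy":0.0005,"dz":0.014,"ax":-0.001,"ay":0.002,"az":0},{"dx":0.0011,"dy":0.0005,"dz":0.014,"ax":-0.001,"ay":0.002,"az":0}]'
python3 m.py 7
```

```text
time: 7.08
tool_pos: [0.4997, -0.1464, 0.0554]
tool_rot: [-0.0, 0.997, 0.077, -0.001]
contact_force: [-0.6, 0.4, -2.5]
gripper_width: 0.339
t 7.075 pos [ 0.4997 -0.1464  0.0554] yaw 8.79 tilt [-0.0013  0.0006] F [-0.6  0.4 -2.5] w 0.339
  d [0.0002 0.0013 0.0194] a [-0.0008  0.0012 -0.0001]
scene
journal -1 0.045 15 x [-0.0132 -0.0071 -0.0059] y [0.0454 0.0599] z [0.0556 0.0679]
journal -1 0.06 46 x [-0.0084 -0.0058  0.0013] y [0.0616 0.0893] z [0.0632 0.0732]
journal 1 0.045 80 x [-0.0131 -0.0039  0.013 ] y [-0.0591 -0.0449] z [0.0455 0.0736]
journal 1 0.06 126 x [-0.0064 -0.0035  0.006 ] y [-0.0885 -0.06  ] z [0.0611 0.0735]
A 80 x [-0.0239 -0.0061] y [0.0394 0.06  ]
B 238 x [-0.023   0.0227] y [-0.0611 -0.0382]
wrist
journal -1 0.045 2106 x [-0.0132  0.      0.0132] y [0.0454 0.06  ] z [0.0482 0.0732]
journal -1 0.06 2700 x [-0.0048  0.0019  0.0086] y [0.0605 0.0883] z [0.066  0.0734]
A 4901 x [-0.0205  0.024 ] y [0.0384 0.0615]
B 261 x [-0.0213  0.0237] y [-0.0432 -0.041 ]
```

Both journals are inside the slots, centred to within 0.2 mm and with no contact force. Lowering on.

```bash
python3 -m handwheel '[{"dx":0,"dy":0.0005,"dz":0.006,"ax":-0.001,"ay":0.001,"az":0},{"dx":0,"dy":0.0005,"dz":0.012,"ax":-0.001,"ay":0.001,"az":0},{"dx":0,"dy":0.0005,"dz":0.017,"ax":-0.001,"ay":0.001,"az":0},{"dx":0,"dy":0.0005,"dz":0.017,"ax":-0.001,"ay":0.001,"az":0}]'
python3 m.py 8
```

```text
time: 7.68
tool_pos: [0.4998, -0.1468, 0.0383]
tool_rot: [0.0, 0.997, 0.077, -0.0]
contact_force: [-0.5, 0.3, -3.3]
gripper_width: 0.338
t 7.675 pos [ 0.4998 -0.1468  0.0383] yaw 8.8 tilt [-0.0003 -0.0002] F [-0.5  0.3 -3.3] w 0.338
  d [0.0002 0.0008 0.0023] a [ 0.0002  0.0003 -0.    ]
scene
journal -1 0.045 11 x [-0.0113 -0.0085 -0.0019] y [0.0451 0.0532] z [0.0289 0.0498]
journal -1 0.06 19 x [-0.0072 -0.0052 -0.0001] y [0.0799 0.0879] z [0.0453 0.0558]
journal 1 0.045 149 x [-0.0131 -0.0007  0.0129] y [-0.0598 -0.0458] z [0.0285 0.0658]
journal 1 0.06 123 x [-0.0062 -0.0032  0.0058] y [-0.0884 -0.0606] z [0.0448 0.0567]
A 44 x [-0.0238  0.0175] y [0.0433 0.0572]
B 218 x [-0.0231  0.0231] y [-0.0585 -0.0383]
wrist
journal -1 0.045 2738 x [-0.0133 -0.0004  0.0133] y [0.045  0.0595] z [0.0364 0.0675]
journal -1 0.06 2682 x [-0.0048  0.0019  0.0086] y [0.0601 0.0878] z [0.0489 0.0564]
A 4069 x [-0.0207  0.0241] y [0.0381 0.0601]
```

```bash
Z='' ; python3 -m handwheel '[{"dx":0,"dy":0,"dz":0.001,"ax":0,"ay":0,"az":0},{"dx":0,"dy":0,"dz":0.002,"ax":0,"ay":0,"az":0},{"dx":0,"dy":0,"dz":0.002,"ax":0,"ay":0,"az":0}]'
python3 -m handwheel '[{"dx":0,"dy":0,"dz":0.0005,"ax":0,"ay":0,"az":0},{"dx":0,"dy":0,"dz":0.0005,"ax":0,"ay":0,"az":0}]'
python3 m.py 9
```

```text
time: 8.15
tool_pos: [0.5003, -0.1471, 0.0371]
tool_rot: [0.0, 0.997, 0.077, 0.001]
contact_force: [-0.4, 0.1, -2.9]
gripper_width: 0.338
time: 8.4
tool_pos: [0.5004, -0.1471, 0.0367]
tool_rot: [0.0, 0.997, 0.077, 0.001]
contact_force: [0.8, -0.9, -1.7]
gripper_width: 0.341
t 8.4 pos [ 0.5004 -0.1471  0.0367] yaw 8.8 tilt [ 0.0012 -0.0009] F [ 0.8 -0.9 -1.7] w 0.341
  d [-0.0004  0.0004  0.0007] a [ 0.0011 -0.0011 -0.0001]
scene
journal -1 0.045 14 x [-0.0131 -0.0098 -0.0041] y [0.0445 0.0506] z [0.0274 0.0475]
journal -1 0.06 16 x [-0.0064 -0.0048  0.0011] y [0.0808 0.0882] z [0.0449 0.0549]
journal 1 0.045 161 x [-0.0131 -0.0003  0.0132] y [-0.0596 -0.0459] z [0.0271 0.0654]
journal 1 0.06 122 x [-0.0063 -0.0026  0.0055] y [-0.089  -0.0612] z [0.043  0.0558]
A 43 x [-0.0242  0.0198] y [0.0425 0.0582]
B 210 x [-0.0233  0.0229] y [-0.0586 -0.0382]
wrist
journal -1 0.045 2761 x [-0.0129 -0.0001  0.0133] y [0.0447 0.0592] z [0.034  0.0663]
journal -1 0.06 2704 x [-0.0045  0.0022  0.0088] y [0.0598 0.0876] z [0.0469 0.0544]
A 3575 x [-0.0208  0.0242] y [0.0381 0.0578]
```

```bash
python3 -m handwheel '[{"dx":0,"dy":0,"dz":0.0008,"ax":0,"ay":0,"az":0},{"dx":0,"dy":0,"dz":0.0008,"ax":0,"ay":0,"az":0},{"dx":0,"dy":0,"dz":0.0008,"ax":0,"ay":0,"az":0}]'
python3 m.py 10
```

```text
time: 8.88
tool_pos: [0.5005, -0.1472, 0.0365]
tool_rot: [0.0, 0.997, 0.077, 0.001]
contact_force: [-2.9, 1.3, 5.7]
gripper_width: 0.34
t 8.875 pos [ 0.5005 -0.1472  0.0365] yaw 8.8 tilt [ 0.0011 -0.0009] F [-2.9  1.3  5.7] w 0.34
  d [-0.0005  0.0004  0.0005] a [ 0.0011 -0.001   0.    ]
scene
journal -1 0.045 12 x [-0.0115 -0.0088 -0.0044] y [0.0447 0.0501] z [0.0297 0.05  ]
journal -1 0.06 14 x [-0.0071 -0.0046 -0.0004] y [0.0806 0.0884] z [0.0454 0.0554]
journal 1 0.045 159 x [-0.0133 -0.001   0.0131] y [-0.0598 -0.0457] z [0.0269 0.0653]
journal 1 0.06 124 x [-0.0062 -0.0022  0.0061] y [-0.0891 -0.0609] z [0.0431 0.0548]
A 45 x [-0.024   0.0204] y [0.0436 0.0582]
B 208 x [-0.0236  0.023 ] y [-0.0581 -0.0384]
wrist
journal -1 0.045 2753 x [-0.0127 -0.      0.0132] y [0.0446 0.0592] z [0.0337 0.0662]
journal -1 0.06 2706 x [-0.0045  0.0022  0.0089] y [0.0597 0.0875] z [0.0468 0.0543]
A 3555 x [-0.0208  0.0242] y [0.0435 0.0578]
```

The force has flipped to +5.7 N, meaning the slot bottoms now carry the shaft. Both journal tops read about 54 mm, which is 47+7. I'll press slightly more to be sure both ends are down, then open.

```bash
python3 -m handwheel '[{"dx":0,"dy":0,"dz":0.0006,"ax":0,"ay":0,"az":0},{"dx":0,"dy":0,"dz":0.0006,"ax":0,"ay":0,"az":0},{"dx":0,"dy":0,"dz":0.0006,"ax":0,"ay":0,"az":0}]'
python3 -c "
from h import *
s=manip.state(); print(s['tool_pos'],s['contact_force'],s['ft_torque'])"
python3 -m handwheel '[{"dx":0,"dy":0,"dz":-0.001,"ax":0,"ay":0,"az":0},{"dx":0,"dy":0,"dz":-0.001,"ax":0,"ay":0,"az":0},{"dx":0,"dy":0,"dz":-0.001,"ax":0,"ay":0,"az":0},{"dx":0,"dy":0,"dz":-0.001,"ax":0,"ay":0,"az":0},{"dx":0,"dy":0,"dz":-0.001,"ax":0,"ay":0,"az":0}]' 0
python3 m.py 11
```

```text
time: 9.35
tool_pos: [0.5005, -0.1472, 0.0365]
tool_rot: [0.0, 0.997, 0.077, 0.0]
contact_force: [-4.7, 2.0, 9.0]
gripper_width: 0.338
[ 0.50051766 -0.14717942  0.03649702] [-4.7445404   1.98952095  9.03621221] [ 0.39208437  0.95426337 -0.01670457]
time: 9.98
tool_pos: [0.5003, -0.1471, 0.0361]
tool_rot: [0.0, 0.997, 0.077, 0.001]
contact_force: [-0.2, -0.5, -0.1]
gripper_width: 0.995
t 9.975 pos [ 0.5003 -0.1471  0.0361] yaw 8.8 tilt [ 0.0011 -0.0008] F [-0.2 -0.5 -0.1] w 0.995
  d [-0.0003  0.0005  0.0001] a [ 0.001  -0.0009 -0.    ]
scene
journal 1 0.045 159 x [-0.0133 -0.001   0.0128] y [-0.0603 -0.0456] z [0.0265 0.0655]
journal 1 0.06 125 x [-0.006  -0.0023  0.0051] y [-0.0893 -0.0608] z [0.0433 0.0546]
A 10 x [-0.0203  0.0223] y [0.0442 0.058 ]
B 206 x [-0.0231  0.0227] y [-0.0584 -0.0385]
wrist
journal -1 0.045 2733 x [-0.0126  0.0002  0.0132] y [0.0447 0.0592] z [0.0331 0.0658]
journal -1 0.06 2723 x [-0.0042  0.0025  0.0093] y [0.0598 0.0875] z [0.0467 0.0543]
A 3573 x [-0.0208  0.0242] y [0.0439 0.0578]
```

Released and seated. Lifting straight up.

```bash
python3 -m handwheel '[{"dx":0,"dy":0,"dz":-0.03,"ax":0,"ay":0,"az":0},{"dx":0,"dy":0,"dz":-0.07,"ax":0,"ay":0,"az":0},{"dx":0,"dy":0,"dz":-0.13,"ax":0,"ay":0,"az":0},{"dx":0,"dy":0,"dz":-0.17,"ax":0,"ay":0,"az":0},{"dx":0,"dy":0,"dz":-0.18,"ax":0,"ay":0,"az":0}]'
python3 - <<'E'
from h import *
f=grab('wrist','w12'); g=grab('scene','s12')
plan(.5670,-.2580,.2,-67)
for n,f in (('w',f),('s',g)):
    P=cloud(f); z=P[...,2]; ok=f['z_map']>0
    m=ok&(z>.1)&(z<.115)&(abs(P[...,0]-.567)<.06)&(abs(P[...,1]+.258)<.06)
    if m.sum()>10: print(n,m.sum(),cv2.minAreaRect(P[m][:,:2].astype(np.float32)*1000),z[m].max())
    a=f['image']
cv2.imwrite('pics/s12z.png',cv2.resize(g['image'][200:340,290:460],None,fx=4,fy=4,interpolation=cv2.INTER_CUBIC))
E
```

```text
time: 10.7
tool_pos: [0.5018, -0.1477, 0.2202]
tool_rot: [0.002, 0.997, 0.077, 0.003]
contact_force: [0.2, 0.5, -0.2]
gripper_width: 1.001
t 10.8 pos [ 0.5006 -0.1471  0.2171] yaw 8.8 tilt [ 0.0029 -0.0017] F [ 0.1 -1.1 -0.6] w 1.001
  d [0.0487 0.1197 0.0174] a [ 0.     -0.0036  1.3229]
w 1164 ((567.2824096679688, -256.70379638671875), (59.64293670654297, 16.850696563720703), 23.155517578125) 0.11061093482240186
s 240 ((566.37890625, -259.2674865722656), (61.92759704589844, 15.3239164352417), 22.529531478881836) 0.1111297704433028
```

View pics/w12.png

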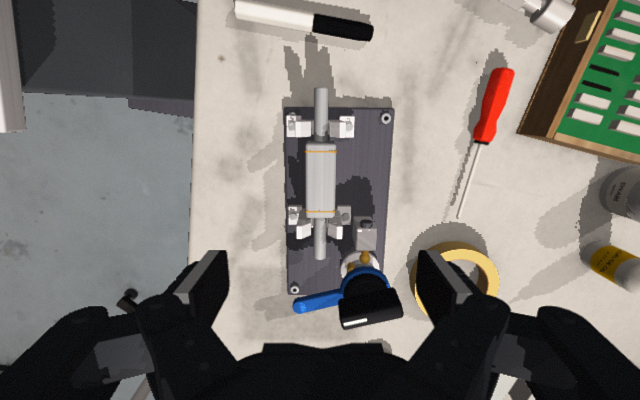

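View pics/s12z.png

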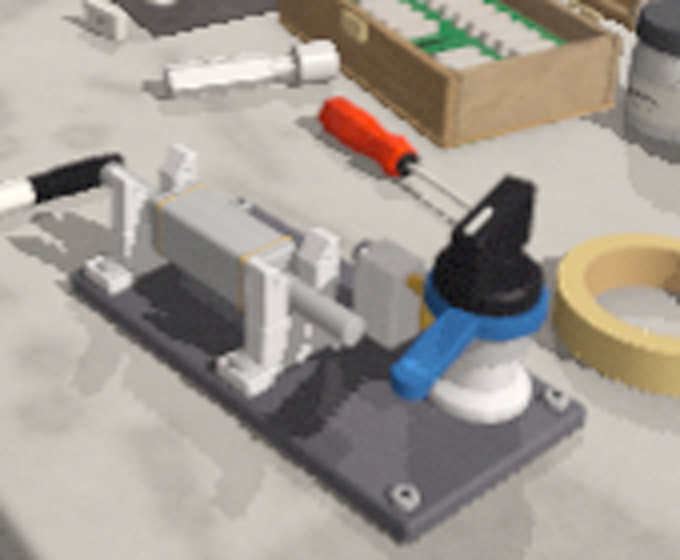

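The wrist view shows the shaft lying in both slots, journals at (321,95) and (320,250). The knob bar is near (370,307) and the blue arm points away at (315,302). Bar centre is (0.567-0.568, -0.258), long axis 23°, top 110 mm, as given. Moving above it with the jaws across the bar.

```bash
python3 -m handwheel '[{"dx":0.05,"dy":0.12,"dz":0.03,"ax":0,"ay":-0.003,"az":1.323},{"dx":0.05,"dy":0.12,"dz":0.03,"ax":0,"ay":-0.003,"az":1.323},{"dx":0.05,"dy":0.12,"dz":0.03,"ax":0,"ay":-0.003,"az":1.323},{"dx":0.05,"dy":0.12,"dz":0.03,"ax":0,"ay":-0.003,"az":1.323},{"dx":0.05,"dy":0.12,"dz":0.03,"ax":0,"ay":-0.003,"az":1.323}]' 0
python3 -c "
from h import *
plan(.568,-.2582,.14,-67)"
```

```text
time: 11.42
tool_pos: [0.5665, -0.2574, 0.1823]
tool_rot: [-0.0, 0.923, -0.385, -0.003]
contact_force: [-0.1, -0.2, -0.6]
gripper_width: 1.0
t 11.425 pos [ 0.5665 -0.2574  0.1823] yaw -45.3 tilt [-0.006   0.0029] F [-0.1 -0.2 -0.6] w 1.0
  d [ 0.0019 -0.0006  0.0423] a [0.0033 0.0058 0.3787]
```

```bash
python3 -m handwheel '[{"dx":0.002,"dy":0,"dz":0.01,"ax":0.002,"ay":0.004,"az":0.379},{"dx":0.002,"dy":0,"dz":0.03,"ax":0.002,"ay":0.004,"az":0.379},{"dx":0.002,"dy":0,"dz":0.045,"ax":0.002,"ay":0.004,"az":0.379},{"dx":0.002,"dy":0,"dz":0.045,"ax":0.002,"ay":0.004,"az":0.379}]' 0
python3 -c "
from h import *
plan(.568,-.2582,.086,-67); grab('wrist','w13')"
```

```text
time: 11.92
tool_pos: [0.5675, -0.2583, 0.1377]
tool_rot: [0.0, 0.836, -0.548, -0.001]
contact_force: [0.4, -0.7, 1.0]
gripper_width: 1.003
t 11.925 pos [ 0.5675 -0.2583  0.1377] yaw -66.49 tilt [-0.0022  0.0008] F [ 0.4 -0.7  1. ] w 1.003
  d [ 0.0002 -0.0006  0.0517] a [0.0017 0.0016 0.0088]
```

View pics/w13.png

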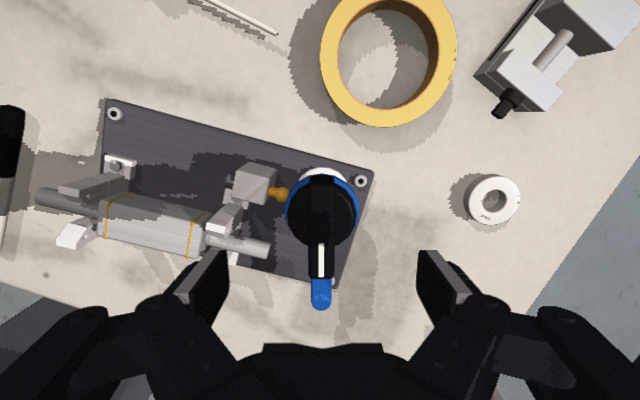

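The wrist view shows the grip bar centred between the jaws at column 321 and parallel to tool y. The shaft lies clear on the left, with its journal end at (260,247). Descending and closing.

```bash
python3 -m handwheel '[{"dx":0,"dy":0,"dz":0.02,"ax":0,"ay":0,"az":0},{"dx":0,"dy":0,"dz":0.04,"ax":0,"ay":0,"az":0},{"dx":0,"dy":0,"dz":0.05,"ax":0,"ay":0,"az":0},{"dx":0,"dy":0,"dz":0.05,"ax":0,"ay":0,"az":0}]' 0
python3 -c "
from h import *
plan(.568,-.2582,.086,-67)"
python3 -m handwheel '[{"dx":0,"dy":0,"dz":0,"ax":0,"ay":0,"az":0},{"dx":0,"dy":0,"dz":0,"ax":0,"ay":0,"az":0},{"dx":0,"dy":0,"dz":0,"ax":0,"ay":0,"az":0},{"dx":0,"dy":0,"dz":0,"ax":0,"ay":0,"az":0},{"dx":0,"dy":0,"dz":0,"ax":0,"ay":0,"az":0}]' 255
python3 -c "
from h import *
plan(.568,-.2582,.086,-67)"
```

```text
time: 12.48
tool_pos: [0.5686, -0.2589, 0.0896]
tool_rot: [0.0, 0.836, -0.549, 0.0]
contact_force: [0.3, 0.2, 0.0]
gripper_width: 0.999
t 12.475 pos [ 0.5686 -0.2589  0.0896] yaw -66.63 tilt [ 0.0006 -0.0009] F [0.3 0.2 0. ] w 0.999
  d [-0.0009  0.0003  0.0036] a [-0.0002 -0.001   0.0065]
time: 13.1
tool_pos: [0.5687, -0.2572, 0.0923]
tool_rot: [-0.001, 0.836, -0.549, -0.001]
contact_force: [-5.2, 7.3, 8.1]
gripper_width: 0.172
t 13.1 pos [ 0.5687 -0.2572  0.0923] yaw -66.63 tilt [0.0002 0.0027] F [-5.2  7.3  8.1] w 0.172
  d [0.0006 0.0011 0.0063] a [-0.0012  0.0024  0.0065]
```

```bash
python3 -m handwheel '[{"dx":0,"dy":0,"dz":-0.002,"ax":0,"ay":0,"az":0.12},{"dx":0,"dy":0,"dz":-0.002,"ax":0,"ay":0,"az":0.26},{"dx":0,"dy":0,"dz":-0.002,"ax":0,"ay":0,"az":0.4},{"dx":0,"dy":0,"dz":-0.002,"ax":0,"ay":0,"az":0.54},{"dx":0,"dy":0,"dz":-0.002,"ax":0,"ay":0,"az":0.68}]' 
python3 -c "
from h import *
plan(.568,-.2582,.086,-124); print(manip.state()['ft_torque'])"
```

```text
time: 13.72
tool_pos: [0.5687, -0.2588, 0.0923]
tool_rot: [0.0, -0.603, 0.798, -0.001]
contact_force: [-0.2, -0.6, -2.0]
gripper_width: 0.171
t 13.725 pos [ 0.5687 -0.2588  0.0923] yaw -105.83 tilt [ 0.0011 -0.0012] F [-0.2 -0.6 -2. ] w 0.171
  d [-0.0004  0.0008  0.0063] a [-0.0015 -0.0006  0.3171]
[-0.07262477  0.17748101  0.09022203]
```

Turned 0.68 rad, with small forces and about 0.09 N m of detent torque. Continuing past the crest.

```bash
python3 -m handwheel '[{"dx":0,"dy":0,"dz":0,"ax":0,"ay":0,"az":0.1},{"dx":0,"dy":0,"dz":0,"ax":0,"ay":0,"az":0.2},{"dx":0,"dy":0,"dz":0,"ax":0,"ay":0,"az":0.28},{"dx":0,"dy":0,"dz":0,"ax":0,"ay":0,"az":0.33},{"dx":0,"dy":0,"dz":0,"ax":0,"ay":0,"az":0.33}]' 
python3 - <<'E'
from h import *
plan(.568,-.2582,.086,-124); print(manip.state()['ft_torque'])
g=grab('scene','s14'); f=grab('wrist','w14')
cv2.imwrite('pics/s14z.png',cv2.resize(g['image'][200:340,290:460],None,fx=4,fy=4,interpolation=cv2.INTER_CUBIC))
E
```

```text
time: 14.35
tool_pos: [0.5684, -0.2594, 0.0924]
tool_rot: [-0.0, -0.466, 0.885, -0.001]
contact_force: [-1.8, -1.9, -2.3]
gripper_width: 0.17
t 14.35 pos [ 0.5684 -0.2594  0.0924] yaw -124.47 tilt [ 0.0005 -0.0021] F [-1.8 -1.9 -2.3] w 0.17
  d [-0.0008  0.001   0.0064] a [-0.0016 -0.0015 -0.0082]
[-0.31178317  0.36814131 -0.03342074]
```

View pics/s14z.png

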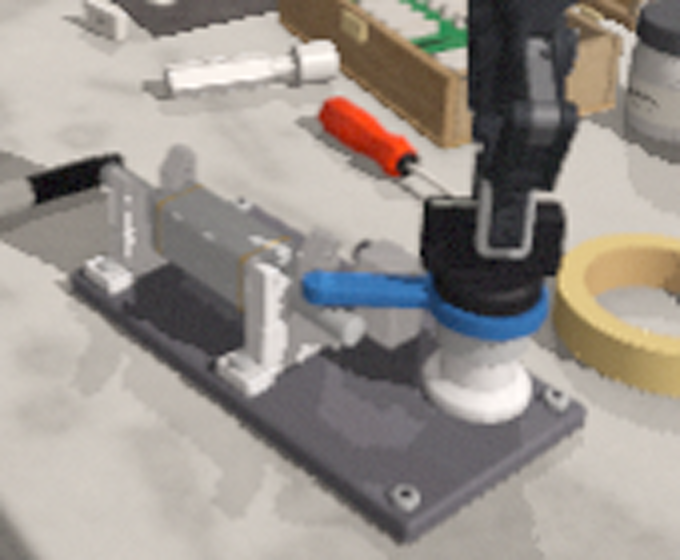

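The blue arm now reaches over the journal end (from (430,290) to (310,288) in this crop). The torque has reversed, so the detent is past. Releasing.

```bash
python3 -m handwheel '[{"dx":0,"dy":0,"dz":0,"ax":0,"ay":0,"az":0},{"dx":0,"dy":0,"dz":0,"ax":0,"ay":0,"az":0},{"dx":0,"dy":0,"dz":0,"ax":0,"ay":0,"az":0},{"dx":0,"dy":0,"dz":0,"ax":0,"ay":0,"az":0},{"dx":0,"dy":0,"dz":0,"ax":0,"ay":0,"az":0}]' 0
python3 -m handwheel '[{"dx":0,"dy":0,"dz":-0.03,"ax":0,"ay":0,"az":0},{"dx":0,"dy":0,"dz":-0.08,"ax":0,"ay":0,"az":0},{"dx":0,"dy":0,"dz":-0.13,"ax":0,"ay":0,"az":0},{"dx":0,"dy":0,"dz":-0.15,"ax":0,"ay":0,"az":0},{"dx":0,"dy":0,"dz":-0.15,"ax":0,"ay":0,"az":0}]'
python3 - <<'E'
from h import *
plan(.568,-.2582,.236,-124)
g=grab('scene','s15'); f=grab('wrist','w15')
cv2.imwrite('pics/s15z.png',cv2.resize(g['image'][200:340,290:460],None,fx=4,fy=4,interpolation=cv2.INTER_CUBIC))
y=np.radians(8.8); F=np.array([[np.cos(y),-np.sin(y)],[np.sin(y),np.cos(y)]])
for n,f in (('w',f),('s',g)):
    P=cloud(f); z=P[...,2]; ok=f['z_map']>0
    m=ok&(z>.1)&(z<.115)&(abs(P[...,0]-.567)<.06)&(abs(P[...,1]+.258)<.06)
    if m.sum()>10: print(n,m.sum(),cv2.minAreaRect(P[m][:,:2].astype(np.float32)*1000))
    Q=(P[...,:2]-np.array([.4998,-.147]))@F
    for sg in (1,-1):
        m=ok&(abs(Q[...,0])<.0125)&(Q[...,1]*sg>.06)&(Q[...,1]*sg<.1)&(z>.035)&(z<.06)
        if m.sum()>5: print(n,'journal',sg,m.sum(),'x',np.percentile(Q[m][:,0],[1,99]).round(4),'y',np.percentile(Q[m][:,1],[1,99]).round(4),'top',np.percentile(z[m],98).round(4))
    m=ok&(abs(Q[...,0])<.012)&(abs(Q[...,1])<.03)&(z>.055)&(z<.07)
    if m.sum()>20: 
        A=np.c_[Q[m],np.ones(m.sum())]; print(n,'body top fit slopes x,y,z0',np.linalg.lstsq(A,z[m],rcond=None)[0].round(4))
E
```

```text
time: 15.08
tool_pos: [0.5696, -0.2595, 0.0936]
tool_rot: [0.001, -0.466, 0.885, -0.002]
contact_force: [-0.1, -0.3, -0.2]
gripper_width: 0.999
time: 15.7
tool_pos: [0.5696, -0.2595, 0.2448]
tool_rot: [0.002, -0.466, 0.885, -0.003]
contact_force: [-1.1, 0.5, -0.4]
gripper_width: 1.001
t 15.7 pos [ 0.5696 -0.2595  0.2448] yaw -124.5 tilt [ 0.0056 -0.0039] F [-1.1  0.5 -0.4] w 1.001
  d [-0.0001  0.0021  0.0088] a [-0.0068 -0.     -0.0088]
w 1103 ((567.4140625, -258.0152893066406), (15.396267890930176, 59.95405578613281), 55.12519836425781)
w journal 1 214 x [-0.003   0.0103] y [0.0603 0.0867] top 0.0541
w journal -1 77 x [-0.0049  0.0083] y [-0.0881 -0.0603] top 0.0535
w body top fit slopes x,y,z0 [ 0.0078 -0.0012  0.0611]
s 310 ((566.4695434570312, -257.9449462890625), (19.1162109375, 59.37495422363281), 56.719600677490234)
s journal 1 23 x [-0.0061  0.0048] y [0.061  0.0871] top 0.055
s journal -1 113 x [-0.0106  0.0104] y [-0.0935 -0.0602] top 0.0599
s body top fit slopes x,y,z0 [ 0.0056 -0.0003  0.0624]
```

View pics/s15z.png

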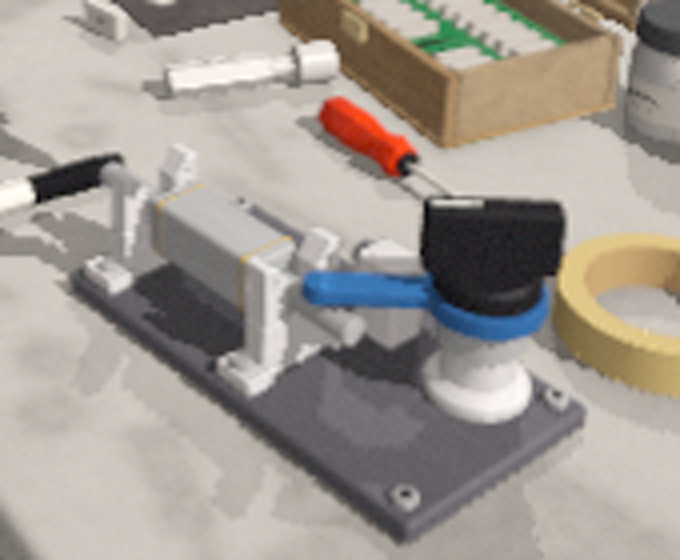

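View pics/w15.png

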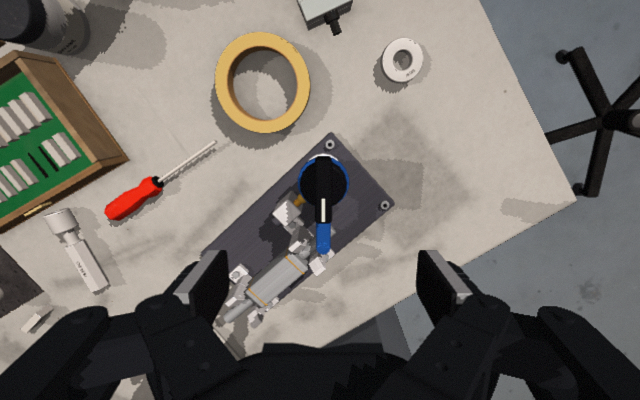

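The shaft is seated: journal tops at 53.5-54 mm, body level to within 0.1 mm along its length. The bar has turned 58° (1.01 rad) from its unknown start of 0-0.25 and stayed put on release. That is past the crest, but in the worst case only just beyond 1.0. With plenty of time left, I'll re-grip and nudge it a little further for margin.

```bash
python3 -m handwheel '[{"dx":0,"dy":0,"dz":0.05,"ax":0,"ay":0,"az":0},{"dx":0,"dy":0,"dz":0.1,"ax":0,"ay":0,"az":0},{"dx":0,"dy":0,"dz":0.14,"ax":0,"ay":0,"az":0},{"dx":0,"dy":0,"dz":0.15,"ax":0,"ay":0,"az":0},{"dx":0,"dy":0,"dz":0.15,"ax":0,"ay":0,"az":0}]' 0
python3 -m handwheel '[{"dx":0,"dy":0,"dz":0,"ax":0,"ay":0,"az":0},{"dx":0,"dy":0,"dz":0,"ax":0,"ay":0,"az":0},{"dx":0,"dy":0,"dz":0,"ax":0,"ay":0,"az":0},{"dx":0,"dy":0,"dz":0,"ax":0,"ay":0,"az":0},{"dx":0,"dy":0,"dz":0,"ax":0,"ay":0,"az":0}]' 255
python3 -c "
from h import *
plan(.568,-.2582,.086,-124); print(manip.state()['ft_torque'])"
python3 -m handwheel '[{"dx":0,"dy":0,"dz":0,"ax":0,"ay":0,"az":0.03},{"dx":0,"dy":0,"dz":0,"ax":0,"ay":0,"az":0.06},{"dx":0,"dy":0,"dz":0,"ax":0,"ay":0,"az":0.08},{"dx":0,"dy":0,"dz":0,"ax":0,"ay":0,"az":0.08}]'
python3 -c "
from h import *
plan(.568,-.2582,.086,-124); print(manip.state()['ft_torque'])"
```

```text
time: 16.42
tool_pos: [0.5687, -0.259, 0.0919]
tool_rot: [0.0, -0.466, 0.885, -0.0]
contact_force: [0.4, 0.2, 0.7]
gripper_width: 0.998
time: 17.05
tool_pos: [0.5695, -0.2601, 0.0944]
tool_rot: [0.001, -0.466, 0.885, -0.002]
contact_force: [-2.9, -2.1, 5.2]
gripper_width: 0.171
t 17.05 pos [ 0.5695 -0.2601  0.0944] yaw -124.5 tilt [ 0.0032 -0.0037] F [-2.9 -2.1  5.2] w 0.171
  d [-0.0007  0.0024  0.0084] a [-0.0048 -0.0012 -0.0088]
[-1.87534533e-01  4.69589991e-01 -3.91352742e-04]
time: 17.55
tool_pos: [0.5695, -0.2603, 0.0944]
tool_rot: [0.0, -0.431, 0.902, -0.003]
contact_force: [-3.3, -1.6, 5.8]
gripper_width: 0.171
t 17.55 pos [ 0.5695 -0.2603  0.0944] yaw -128.93 tilt [ 0.0027 -0.0047] F [-3.3 -1.6  5.8] w 0.171
  d [-0.0007  0.0025  0.0084] a [-0.0049 -0.0022 -0.0861]
[-0.27447376  0.57048823  1.10559368]
```

The torque rose to 1.1 N m, which is the hard stop, so the knob was already well beyond 1.0. Unloading a little and releasing.

```bash
python3 -m handwheel '[{"dx":0,"dy":0,"dz":0,"ax":0,"ay":0,"az":-0.03},{"dx":0,"dy":0,"dz":0,"ax":0,"ay":0,"az":-0.06},{"dx":0,"dy":0,"dz":0,"ax":0,"ay":0,"az":-0.06}]'
python3 -c "
from h import *
plan(.568,-.2582,.086,-124); print(manip.state()['ft_torque'])"
python3 -m handwheel '[{"dx":0,"dy":0,"dz":0,"ax":0,"ay":0,"az":0},{"dx":0,"dy":0,"dz":0,"ax":0,"ay":0,"az":0},{"dx":0,"dy":0,"dz":0,"ax":0,"ay":0,"az":0},{"dx":0,"dy":0,"dz":0,"ax":0,"ay":0,"az":0},{"dx":0,"dy":0,"dz":0,"ax":0,"ay":0,"az":0}]' 0
python3 -m handwheel '[{"dx":0,"dy":0,"dz":-0.03,"ax":0,"ay":0,"az":0},{"dx":0,"dy":0,"dz":-0.08,"ax":0,"ay":0,"az":0},{"dx":0,"dy":0,"dz":-0.13,"ax":0,"ay":0,"az":0},{"dx":0,"dy":0,"dz":-0.15,"ax":0,"ay":0,"az":0},{"dx":0,"dy":0,"dz":-0.15,"ax":0,"ay":0,"az":0}]'
python3 - <<'E'
from h import *
plan(.568,-.2582,.236,-124)
g=grab('scene','s16'); f=grab('wrist','w16')
cv2.imwrite('pics/s16z.png',cv2.resize(g['image'][190:340,230:450],None,fx=3.6,fy=3.6,interpolation=cv2.INTER_CUBIC))
y=np.radians(8.8); F=np.array([[np.cos(y),-np.sin(y)],[np.sin(y),np.cos(y)]])
for n,f in (('w',f),('s',g)):
    P=cloud(f); z=P[...,2]; ok=f['z_map']>0
    m=ok&(z>.1)&(z<.115)&(abs(P[...,0]-.567)<.06)&(abs(P[...,1]+.258)<.06)
    if m.sum()>10: print(n,m.sum(),cv2.minAreaRect(P[m][:,:2].astype(np.float32)*1000))
    Q=(P[...,:2]-np.array([.4998,-.147]))@F
    for sg in (1,-1):
        m=ok&(abs(Q[...,0])<.0125)&(Q[...,1]*sg>.06)&(Q[...,1]*sg<.1)&(z>.035)&(z<.06)
        if m.sum()>5: print(n,'journal',sg,m.sum(),'x',np.percentile(Q[m][:,0],[1,99]).round(4),'y',np.percentile(Q[m][:,1],[1,99]).round(4),'top',np.percentile(z[m],98).round(4))
    m=ok&(abs(Q[...,0])<.012)&(abs(Q[...,1])<.03)&(z>.055)&(z<.07)
    A=np.c_[Q[m],np.ones(m.sum())]; print(n,'body top fit',np.linalg.lstsq(A,z[m],rcond=None)[0].round(4))
E
```

```text
time: 17.92
tool_pos: [0.5695, -0.2602, 0.0944]
tool_rot: [0.001, -0.456, 0.89, -0.002]
contact_force: [-2.8, -1.3, 5.4]
gripper_width: 0.168
t 17.925 pos [ 0.5695 -0.2602  0.0944] yaw -125.69 tilt [ 0.0031 -0.0037] F [-2.8 -1.3  5.4] w 0.168
  d [-0.0007  0.0024  0.0084] a [-0.0047 -0.0013 -0.0295]
[-0.25969424  0.59305847  0.06506921]
time: 18.55
tool_pos: [0.5695, -0.2594, 0.0933]
tool_rot: [0.001, -0.457, 0.89, -0.002]
contact_force: [-0.5, 0.3, -0.1]
gripper_width: 0.996
time: 19.18
tool_pos: [0.5696, -0.2595, 0.2448]
tool_rot: [0.002, -0.457, 0.89, -0.003]
contact_force: [0.1, -0.3, -0.0]
gripper_width: 0.997
t 19.175 pos [ 0.5696 -0.2595  0.2448] yaw -125.65 tilt [ 0.0056 -0.0039] F [ 0.1 -0.3 -0. ] w 0.997
  d [-0.0001  0.0021  0.0088] a [-0.0068  0.     -0.0288]
w 1114 ((567.3729248046875, -257.9876403808594), (15.511049270629883, 59.52703857421875), 53.99128341674805)
w journal 1 218 x [-0.0031  0.0105] y [0.0603 0.0871] top 0.0536
w journal -1 76 x [-0.0047  0.008 ] y [-0.0882 -0.0603] top 0.0538
w body top fit [ 0.0079 -0.002   0.0612]
s 313 ((566.1683349609375, -258.369384765625), (18.345352172851562, 59.013816833496094), 54.48051834106445)
s journal 1 24 x [-0.0061  0.0039] y [0.0607 0.087 ] top 0.0549
s journal -1 113 x [-0.0091  0.0051] y [-0.0891 -0.061 ] top 0.0595
s body top fit [ 0.0056 -0.0007  0.0623]
```

View pics/s16z.png

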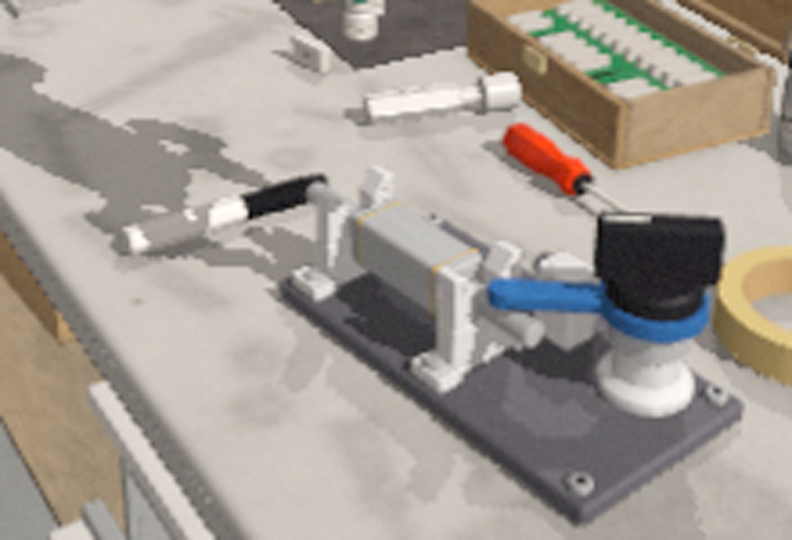

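The view shows the shaft in both slots, with the blue arm over the journal at (500,292). The marker and tools are where they were. The bar is at -36°, 1.03 rad from the start. Handing in.

```bash
python3 -m handwheel '[{"dx":0,"dy":0,"dz":0,"ax":0,"ay":0,"az":0},{"dx":0,"dy":0,"dz":0,"ax":0,"ay":0,"az":0},{"dx":0,"dy":0,"dz":0,"ax":0,"ay":0,"az":0}]'
python3 -c "
from plant import manip
print(manip.job_done())"
```

```text
time: 19.65
tool_pos: [0.5688, -0.2589, 0.2425]
tool_rot: [0.0, -0.457, 0.89, -0.001]
contact_force: [-0.1, 0.8, 0.1]
gripper_width: 0.998
the job is handed in; nothing more can be done
None
```

The job is handed in at 19.65 s of the 51 s allowed. The shaft is seated in both slots, and the knob is past its detent with the blue arm over the journal.

- **Shaft:** I lowered it level while held until the slot bottoms took the load (about +9 N), then let go. My last wrist-camera check put both journal tops at about 53.7 mm (54 expected). The body was level to about 0.1 mm along its length.
- **Knob:** I turned it clockwise about 1.01 rad, and it stayed put on release. A second small nudge met what I took to be the hard stop (1.1 N m), so I backed off slightly and released. The bar ended about 1.03 rad from where it started.
- **Tools and arm:** The marker, screwdriver and plug gauge look unmoved in the final scene picture. I did not check the caliper again at the end, but the arm stayed well above it. The arm ended clear above the fixture, touching nothing.

**Disagreements and limits:** The wrist and scene cameras differed by 2–3 mm in absolute position. I aligned the shaft to the slots within each camera's own view, where both agreed to about 0.3 mm. The scene camera's final reading for the journal end under the blue arm (59.5 mm) disagrees with the wrist's 53.8 mm. I put that down to the arm falling in the measured area. I could not read the knob's absolute angle directly; that it is past 1.0 rad follows from the measured turn and from meeting the hard stop.

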